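Part the two halves of a press-fit gear housing with a wedge

ROBOT

A 7-joint arm with a two-finger parallel gripper is mounted at the origin on a cart in front of the work surface, level with it; the furniture and walls round the work are solid. World frame = base frame: x ahead of the robot, y to its left, z up, the work surface at z = 0. Lengths are in mm, angles in rad, forces in N, time in s.
With the tool pointing down it reaches from about 425 to 875 mm from the base axis. Payload 8.4 kg.
Tool frame: the origin (TCP) lies midway between the tips of the shut fingers; the grasp point (between the pads) lies 19 mm behind it; z points along the fingers, y is the line along which they close (so a half turn about z gives the same grasp; the last joint's range is limited). The gripper opens to 85 mm and grips with 20 to 120 N. Pads are 22 mm wide; open, the fingers measure 114 mm over their backs; the gripper's body (76 mm by 85 mm) begins 54 mm behind the grasp point. The pads swing forward as they close: fully open they stand 13 mm farther back than shut.
Start: joints at [1.167, 0.333, 0.04, 1.465, -0.013, 1.343, -0.059], TCP at [195.044, -620.018, 231.308] pointing down, gripper open.
Joint ranges: [-2.58, 2.58], [-0.38, 2.09], [-1.3, 1.39], [0.25, 2.4], [-1.5, 4.64], [0.08, 2.09], [-2.65, 2.65]. Speed limits (rad/s): [2.22, 2.22, 2.79, 2.79, 3.14, 3.14, 3.14].

INTERFACE

Orientations are given as a unit quaternion [x, y, z, w].
In Python, from plant import arm gives the robot as it stands. The module is installed in compiled form; this text tells all that it offers. Calls block until the motion is done:
- arm.move_to(position, orientation): joint-space move of the TCP to a pose.
- arm.servo_line(position, orientation=None, max_speed=150, stop_force=None): straight line of the TCP; orientation=None keeps the orientation; max_speed is the mean speed in mm/s. With stop_force (N) it stops when the force on the tool has changed by that much, and returns True; else False.
- arm.set_joints(angles): joint-space move.
- arm.gripper_to(opening, grasp_force=None): finger opening in mm; grasp_force is the grip in N (None keeps the last); returns when the fingers have stopped.
- arm.hold(seconds).
- arm.solve_ik(position, orientation): joint angles nearest the present ones, or None.
- arm.read_state(): the state.
- arm.capture(name): name is "scene" or "side" or "wrist"; returns a dict with "pixels" (400x640x3 uint8, red, green, blue), "depth" (400x640 float32, mm along the optical axis (not along the pixel's ray), 0 where there is no reading), "mtx" (3x3 intrinsics, pixels), "world_to_cam" (4x4, takes a point from world to camera coordinates). Camera axes: x right, y down, z forward; pixel columns grow to the right and rows downward; lengths in mm; the calibration is good to about 2 mm. A picture is of the moment at which its call begins.
A pose or a line that the arm cannot do raises arm.Unreachable and nothing moves.
- arm.hand_in(): hands the job in; it is judged then, once.
The state is a dict: "clock": time; "joint_positions": joint angles; "qd": joint speeds; "joint_efforts": joint torques, N m; "tool_pos": TCP position; "tool_rot": TCP orientation; "ft_force": force on the tool from outside, world axes, zero at the start; "moment": the same for the moment, N m; "width": finger opening in mm; "finger_force": force on a finger pad.
Only numpy, scipy, OpenCV 4.12 (cv2) and the standard library are available. Lean on these libraries where they do the work, as an engineer would, in place of code of your own. Each camera call takes 0.05 s, during which the arm holds its last target. There are 200 camera calls.

TASK

The two aluminium housing halves on the base plate are stuck together. Press the flat tapered wedge (leave the round punch in the stand) from above almost to its collar into the pry notch at one end of the seam, pull it out, then press it as deep into the notch at the other end, so the halves part evenly, and let go, leaving it standing there. Move the far half with the wedge only, never the fingers.

Things in the scene. Friction and masses are not known exactly. Their poses are not given: they have to be found in the camera images.
- wedge: loose steel wedge, 112 mm tall, point down in a hole of the stand (point 15 mm above the bench). Origin: centre of its point, z up to the grip. Blade 22 mm wide (y), tapering in x from 3 mm thick at the point to 18 mm at z = 60; collar 32 x 36 mm (x, y), z = 60 to 66, rests on the stand; dark block grip 18 x 28 mm (x, y), z = 66 to 112. Same when turned half round about z
- punch: loose steel drift punch in the other hole of the stand (which hole is whose varies), to be left alone: same height, but round: 14 mm shank, 34 mm collar, 23 mm grip. Origin: centre of its lower end, z up
- rest: fixed wooden stand, 60 x 194 x 75 mm: a top board on two end legs, with two holes 84 mm apart (y = -42 and +42 mm). Origin: centre of its underside on the bench; y along its length, z up. The wedge stands with its x along the stand's x
- fixture: fixed steel base plate 150 x 190 x 10 mm with the near half of the housing bolted on. Origin: underside centre, below the middle of the seam, on the bench. The seam is upright, in the plane x = 0, along y; near half at -x, far half at +x. Housing 84 mm thick plus bosses (x), 160 mm long (y), flat top 80 mm above the bench; screw heads 5 mm above it at x = +-31, y = +-26 mm
- cover: far half of the housing, 42 x 160 x 70 mm, on a tight dowel at each end; it parts only towards the fixture's +x and stays where it is left. Each end moves by itself: wedging one notch parts that end and leaves the other as it is. About 5 N sideways at a notch starts it. Origin: when shut, equal to the fixture's
- notch_a (a point): centre of the pry notch at the fixture's +y end, on the seam, level with the housing's top; fixed. The notch runs from y = 38 mm out through the end at 80. Shut, its mouth is 19 mm wide (x), narrowing over the top 12 mm to 5 mm, then 5 mm down to the base plate. Wedge x along fixture x; its taper drives the halves apart till the collar meets the top, point 60 mm down; about 20 N of push
- notch_b (a point): the same for the pry notch at the fixture's -y end (y = -38 to -80 mm; this point at y = -58, notch_a at y = +58)
- end_a (a joint): opening angle of the seam at the fixture's +y end, rad: 0 shut, 0.1 the stop; 0.01 parts the halves by 1.3 mm at notch_a. A wedge pressed fully home gives 0.05 to 0.07
- end_b (a joint): the same for the fixture's -y end and notch_b
There are look-alikes about, which are no part of the job. Leave any orange look-alike of the wedge alone.

How it is judged (in metres and radians):
On the way, in this order (a step that is already met when the one before it is completed fails the run):
1. the wedge, in one notch, has parted that end of the seam by about 4 mm or more (value of joint any of end_a, end_b above 0.03 rad and contact force between wedge and cover above 0.5 N), for 0.1 s.
2. the wedge, in the other notch, has parted that end too (value of joint each of end_a, end_b above 0.03 rad and contact force between wedge and cover above 0.5 N), for 0.1 s.
At the end, for the whole second after the job is handed in: both seam ends parted 0.03 rad (4 mm) or more, halves within 0.04 rad of parallel; wedge let go, at rest, point down in a notch: point 25 mm or more below the top, within 30 mm of the notch centre, within 20 degrees of upright; punch within 30 mm of its start (value of joint each of end_a, end_b above 0.03 rad and angle between the x axis of cover and the x axis of fixture, either way round below 0.04 rad and (horizontal distance between wedge and notch_a below 0.03 m or horizontal distance between wedge and notch_b below 0.03 m) and height (world z) of wedge between 0.008 and 0.055 m and angle between wedge's own z axis and vertical below 0.35 rad and linear speed of wedge below 0.02 m/s and height (world z) of punch below 0.03 m and distance of punch from where it was at the start of the episode below 0.03 m); the robot touches nothing.
It fails at once if the fingers push the far half (more than 2 N) (contact force between the fingers and cover above 2 N).
It fails at once if the punch is taken out of the stand (distance of punch from where it was at the start of the episode above 0.04 m).
It also fails if it takes over 48 s, if anything falls off the work surface, if the arm or the gripper's body presses on something with over 40 N, if the wrist force passes 120 N, or if a joint passes its speed limit or range.

## Working session

There is one attempt and no reset: what is moved stays moved. The work goes in short steps, each a Python script; the robot and the scene stay as the last script left them, time stands still between calls to the robot, and variables do not carry over. Pictures are saved under pics/ and viewed, at most 10 in all, crops included, and the job is handed in when it is done.

```bash
mkdir -p pics
python3 - <<'E'
from plant import arm
import cv2,numpy as np
ims=[]
for n in ("scene","side"):
    c=arm.capture(n); np.savez(f"{n}0.npz",**c)
    ims.append(c["pixels"]); print(n,c["mtx"].round(1).tolist(),c["world_to_cam"].round(3).tolist())
    cv2.imwrite(f"pics/{n}0.png",c["pixels"][:,:,::-1])
print(arm.read_state())
E
```

```text
scene [[435.3, 0.0, 314.2], [0.0, 435.3, 195.3], [0.0, 0.0, 1.0]] [[-0.579, -0.815, 0.0, 247.469], [-0.512, 0.363, -0.779, 372.06], [0.635, -0.451, -0.627, 575.225], [0.0, 0.0, 0.0, 1.0]]
side [[426.5, 0.0, 318.1], [0.0, 426.5, 199.3], [0.0, 0.0, 1.0]] [[-0.999, 0.05, 0.003, 532.202], [0.017, 0.404, -0.915, 112.051], [-0.047, -0.913, -0.404, 901.694], [0.0, 0.0, 0.0, 1.0]]
{'clock': 0.1, 'joint_positions': array([ 1.16679779,  0.33381951,  0.0398748 ,  1.46617895, -0.01341258,
        1.34331244, -0.05850219]), 'qd': array([ 4.80208649e-04,  1.22417363e-04,  3.46336295e-04, -2.57449587e-03,
       -1.55018680e-03, -5.43781301e-05, -6.82506617e-04]), 'joint_efforts': array([ 3.50395312e-03, -6.60023403e+01,  1.36999626e+00, -4.06480837e+01,
        1.69229246e-02,  8.86269176e-03,  8.89587182e-05]), 'tool_pos': array([ 194.92025238, -619.65004892,  230.52553198]), 'tool_rot': array([ 9.88411100e-01,  1.51799112e-01, -1.51733205e-04, -7.10106156e-04]), 'ft_force': array([ 1.23172318, -0.01261711, -0.62953603]), 'moment': array([ 0.03095037, -0.03635365, -0.01289303]), 'finger_force': 0.0, 'width': 85.48696759863519}
```

View pics/scene0.png

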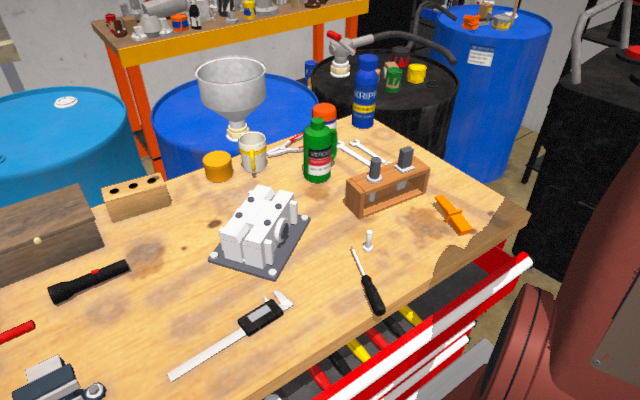

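View pics/side0.png

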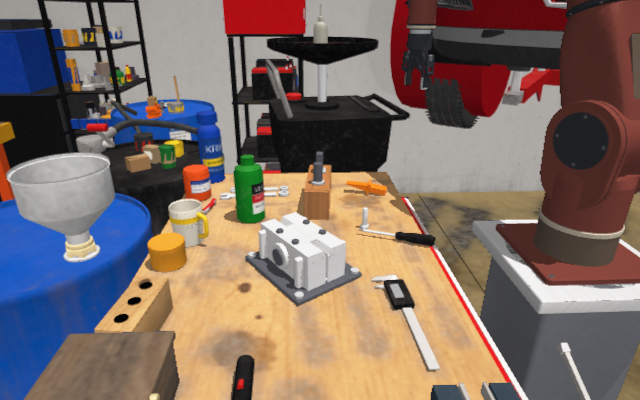

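Scene view: the stand is at (388,187), with two candidate tools in it at (375,168) and (405,158). The orange look-alike is at (455,215). The housing is at (262,228). I'll crop both enlarged and get geometry from depth.

```bash
cat > h.py <<'E'
import numpy as np,cv2
def cloud(c):
    d=c["depth"];K=c["mtx"];v,u=np.mgrid[:400,:640]
    p=np.stack([(u-K[0,2])/K[0,0]*d,(v-K[1,2])/K[1,1]*d,d],-1)
    T=np.linalg.inv(c["world_to_cam"]);P=p@T[:3,:3].T+T[:3,3];P[d<=0]=np.nan
    return P
def proj(c,p):
    q=c["world_to_cam"]@np.append(p,1);q=c["mtx"]@q[:3];return q[:2]/q[2]
def rect(Q): 
    r=cv2.minAreaRect(Q[:,:2].astype(np.float32));return [np.round(x,1) for x in r],len(Q)
E
python3 - <<'E'
from h import *
C={n:dict(np.load(n+"0.npz")) for n in("scene","side")}
s=C["scene"]["pixels"];d=C["side"]["pixels"]
a=cv2.resize(s[135:225,330:450],(400,300),interpolation=cv2.INTER_CUBIC)
b=cv2.resize(d[140:230,270:390],(400,300),interpolation=cv2.INTER_CUBIC)
e=cv2.resize(s[180:285,200:340],(400,300),interpolation=cv2.INTER_CUBIC)
f=cv2.resize(d[205:310,235:375],(400,300),interpolation=cv2.INTER_CUBIC)
cv2.imwrite("pics/crop1.png",np.vstack([np.hstack([a,b]),np.hstack([e,f])])[:,:,::-1])
boxes={"scene":((165,225,335,440),(180,280,200,320)),"side":((160,225,295,340),(205,305,240,370))}
for n in C:
    P=cloud(C[n])
    for nm,(r0,r1,c0,c1),zs in zip(("stand","house"),boxes[n],((70,79),(76,83))):
        Q=P[r0:r1,c0:c1].reshape(-1,3);Q=Q[np.isfinite(Q[:,0])]
        m=Q[(Q[:,2]>zs[0])&(Q[:,2]<zs[1])];print(n,nm,rect(m),np.median(m,0).round(1))
        if nm=="stand":
            m=Q[(Q[:,2]>98)];print("tops above98")
        if nm=="house":
            m=Q[(Q[:,2]>6)&(Q[:,2]<13)];print(n,"plate",rect(m))
    r0,r1,c0,c1=(140,185,355,425) if n=="scene" else (145,185,300,335)
    Q=P[r0:r1,c0:c1].reshape(-1,3);Q=Q[np.isfinite(Q[:,0])];Q=Q[(Q[:,2]>100)&(Q[:,2]<135)]
    _,l,ce=cv2.kmeans(Q.astype(np.float32),2,None,(3,50,.1),5,0)
    for k in(0,1):print(n,"grip",rect(Q[l[:,0]==k]),ce[k].round(1),Q[l[:,0]==k][:,2].max().round(1))
E
```

```text
scene stand ([array([ 518.5, -270.4]), array([194.2,  62.1]), np.float64(83.7)], 1030) [ 509.  -253.    74.1]
tops above98
scene house ([array([568.2,  36.1]), array([ 86.8, 161.4]), np.float64(34.1)], 2008) [563.   43.1  79.6]
scene plate ([array([609.5,  17. ]), array([261.4, 316. ]), np.float64(54.5)], 1469)
scene grip ([array([ 513.9, -312.6]), array([29.4, 19.1]), np.float64(85.4)], 185) [ 511.3 -309.1  116.3] 127.5
scene grip ([array([ 522.3, -229.9]), array([20.5, 23.9]), np.float64(20.3)], 150) [ 519.4 -226.1  117. ] 128.3
side stand ([array([ 528. , -185.6]), array([371.2,  61.1]), np.float64(83.3)], 484) [ 523.6 -223.2   75. ]
tops above98
side house ([array([567.6,  34.6]), array([ 87. , 163.2]), np.float64(34.2)], 1694) [564.8  45.9  79.9]
side plate ([array([573.9, -17.3]), array([341.6, 305.8]), np.float64(84.3)], 1626)
side grip ([array([ 522.6, -228. ]), array([20.5, 22.1]), np.float64(62.3)], 115) [ 522.3 -224.1  115.8] 127.9
side grip ([array([ 513.8, -311. ]), array([28.1, 17.2]), np.float64(75.6)], 82) [ 514.  -305.7  118.5] 128.2
```

View pics/crop1.png

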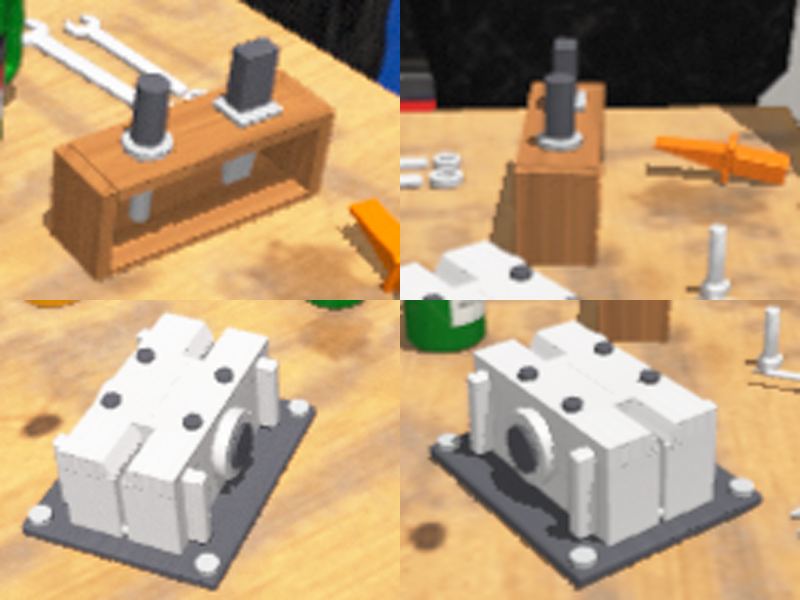

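The wedge is the block-grip tool with a square collar at scene (405,158), world ≈ (514,-312). The round tool at (375,168) is the punch, and the orange look-alike lies on the bench. The enlarged crop confirms it. Next I check IK for both half-turn options and grasp across its x.

```bash
cat >> h.py <<'E'
def q(deg): a=np.radians(deg)/2; return [np.cos(a),np.sin(a),0,0]
C0=np.array([567.9,35.4]); TH=34.1
fx=np.array([np.cos(np.radians(TH)),np.sin(np.radians(TH))]); fy=np.array([-fx[1],fx[0]])
W=np.array([513.9,-312.1])
E
python3 - <<'E'
from plant import arm
from h import *
best=None
for off in(0,180,-180):
    a=84+off; j=arm.solve_ik([*W,200],q(a)); k=[arm.solve_ik([*(C0+s*58*fy),z],q(a+40.1)) for s in(1,-1) for z in (200,96)]
    print(a,None if j is None else j.round(2),[None if x is None else x.round(2) for x in k])
    if j is not None and all(x is not None for x in k):
        m=max(abs(x[6]) for x in [j]+k)
        if best is None or m<best[0]: best=(m,a)
print(best); a=best[1]
arm.gripper_to(60,100)
arm.move_to([*W,190],q(a))
c=arm.capture("wrist");cv2.imwrite("pics/w1.png",c["pixels"][:,:,::-1])
s=arm.read_state();print(s["clock"],s["tool_pos"].round(1),s["joint_positions"].round(2))
P=cloud(c).reshape(-1,3);m=P[(P[:,2]>122)&(P[:,2]<132)&(np.hypot(*(P[:,:2]-W).T)<40)];print(rect(m) if len(m)>5 else len(m))
E
```

```text
84 [ 0.77  0.28 -0.35  1.62  0.1   1.27  0.29] [array([ 0.55,  0.24, -0.89,  1.74,  0.19,  1.26,  0.21]), array([ 0.55,  0.37, -0.93,  1.85,  0.34,  1.08,  0.09]), array([ 0.49,  0.32, -0.67,  1.6 ,  0.21,  1.29,  0.38]), array([ 0.47,  0.42, -0.65,  1.72,  0.28,  1.1 ,  0.33])]
264 [-0.44  0.49  1.22  1.67 -0.47  1.32 -2.38] [array([-1.29,  0.27,  1.23,  1.81, -0.27,  1.25, -2.52]), array([-1.22,  0.48,  1.23,  1.93, -0.51,  1.1 , -2.32]), array([-0.96,  0.48,  1.22,  1.67, -0.47,  1.32, -2.2 ]), array([-0.93,  0.65,  1.22,  1.79, -0.66,  1.19, -2.06])]
-96 [-0.44  0.49  1.22  1.67 -0.47  1.32 -2.38] [array([-1.29,  0.27,  1.23,  1.81, -0.27,  1.25, -2.52]), array([-1.22,  0.48,  1.23,  1.93, -0.51,  1.1 , -2.32]), array([-0.96,  0.48,  1.22,  1.67, -0.47,  1.32, -2.2 ]), array([-0.93,  0.65,  1.22,  1.79, -0.66,  1.19, -2.06])]
(np.float64(0.38366664676850715), 84)
2.1583 [ 512.9 -314.1  190. ] [ 0.77  0.28 -0.35  1.63  0.1   1.25  0.29]
([array([ 515.7, -313.7]), array([27.7, 18. ]), np.float64(84.6)], 1113)
```

View pics/w1.png

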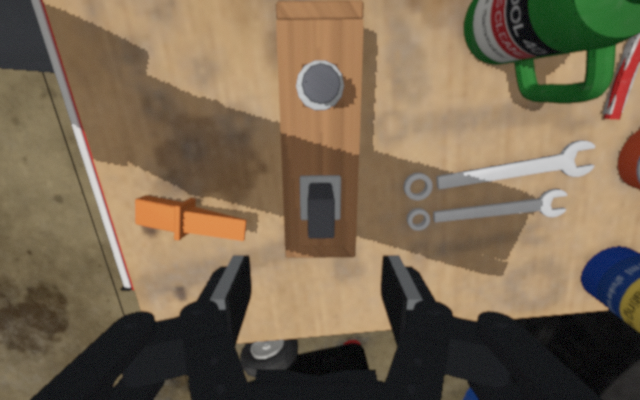

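The wrist view shows the dark block grip at (320,210) centred between the fingers and aligned with them. The punch is at (320,85), clear of the fingers, and the orange look-alike is at (190,218). I'll grasp, lift, go above notch_a and look.

Run:
```python
from plant import arm
from h import *
w=[514.8,-312.9]
arm.servo_line([*w,93],q(84),150,stop_force=15)
s=arm.read_state();print(s["tool_pos"].round(1),s["ft_force"].round(1))
arm.gripper_to(5,100)
s=arm.read_state();print("grip",s["width"],s["finger_force"],s["tool_pos"].round(1),s["ft_force"].round(1),s["clock"])
arm.servo_line([*w,215],q(84),120)
s=arm.read_state();print("up",s["width"],s["finger_force"],s["ft_force"].round(1))
A=C0+58*fy
arm.move_to([*A,215],q(TH+90))
s=arm.read_state();print(s["tool_pos"].round(1),s["ft_force"].round(1),s["clock"],s["width"])
c=arm.capture("wrist");np.savez("w2.npz",**c);d=arm.capture("side")
P=cloud(c).reshape(-1,3);m=P[(P[:,2]>76)&(P[:,2]<83)&(np.hypot(*(P[:,:2]-C0).T)<110)];print(rect(m))
a=np.vstack([c["pixels"],]);cv2.imwrite("pics/w2.png",a[:,:,::-1])
b=cv2.resize(d["pixels"][100:290,200:440],(720,570));cv2.imwrite("pics/s2.png",b[:,:,::-1])
```

```text
[ 515.3 -313.3   93.9] [ 1.4 -0.5  0.3]
grip 16.762601112121754 97.38449692726135 [ 515.3 -313.2   93.9] [-0.6 -0.1  5.8] 3.4167
up 16.68450633870442 97.45393753051758 [-0.4  0.1 -2.5]
[535.9  81.3 214.8] [-0.5 -0.4 -2.5] 6.0583 16.692599461497636
([array([549.8,  63.3]), array([84.2, 92.4]), np.float64(34.3)], 5455)
```

View pics/w2.png

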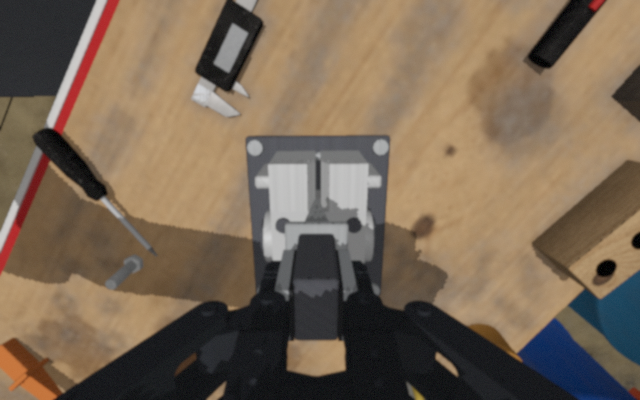

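View pics/s2.png

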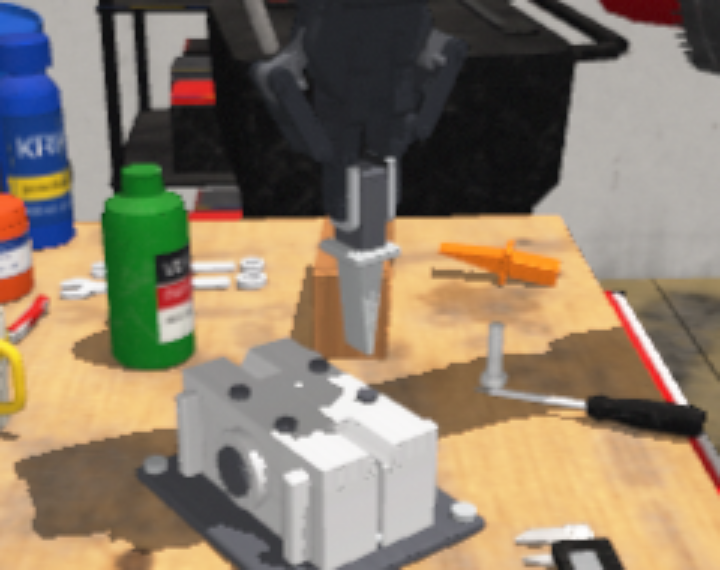

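The wrist view shows the wedge hanging over the housing with the notch_b slot at (318,175), aligned with the seam. The side view shows the wedge upright above the housing. The seam offset checks to within 1 mm. I'll press into notch_a in small steps, yielding sideways to the measured force.

```bash
cat >> h.py <<'E'
def press(arm,N,zend=102,z0=146):
    """N: notch centre xy. Press down, giving way sideways along fx by measured force."""
    Q=q(TH+90); arm.servo_line([*N,z0],Q,120,stop_force=15)
    s=arm.read_state(); print("start",s["tool_pos"].round(1),s["ft_force"].round(1),s["clock"])
    b=s["ft_force"].copy(); off=0.; z=z0
    while z>zend:
        z=max(z-2,zend); arm.servo_line([*(N+off*fx),z],Q,25)
        s=arm.read_state(); F=s["ft_force"]-b; l=F[:2]@fx; t=F[:2]@fy
        print(z,round(s["tool_pos"][2],1),"off %.1f lat %.1f fy %.1f fz %.1f"%(off,l,t,F[2]))
        if abs(l)>30 or F[2]>70: print("ABORT");break
        off+=float(np.clip(.15*l,-1,1))
    return off
E
python3 - <<'E'
from plant import arm
from h import *
off=press(arm,C0+.5*fx+58*fy)
arm.hold(.3);s=arm.read_state();print(off,s["tool_pos"].round(1),s["ft_force"].round(1),s["clock"],s["width"])
d=arm.capture("side");cv2.imwrite("pics/s3.png",cv2.resize(d["pixels"][130:320,220:460],(720,570))[:,:,::-1])
E
```

```text
start [536.   83.7 146.4] [ 0.1 -1.5 -1.4] 6.8833
144 144.4 off 0.0 lat 0.9 fy 1.6 fz -0.8
142 141.9 off 0.1 lat 1.1 fy 1.2 fz -0.7
140 139.8 off 0.3 lat 0.9 fy 1.5 fz -0.7
138 137.8 off 0.4 lat 1.2 fy 0.8 fz -0.9
136 135.8 off 0.6 lat -0.4 fy 1.3 fz -1.5
134 133.9 off 0.5 lat 0.4 fy 1.4 fz -0.6
132 132.1 off 0.6 lat 0.1 fy 1.7 fz 1.7
130 130.2 off 0.6 lat 0.4 fy 1.1 fz 4.4
128 128.2 off 0.7 lat 0.5 fy 0.2 fz 4.3
126 126.3 off 0.7 lat 1.3 fy 0.6 fz 6.7
124 124.3 off 0.9 lat 3.1 fy 0.1 fz 4.3
122 122.2 off 1.4 lat 2.9 fy 0.7 fz 6.1
120 120.1 off 1.8 lat 2.5 fy 0.1 fz 5.3
118 118.0 off 2.2 lat 2.6 fy 0.4 fz 5.6
116 116.0 off 2.6 lat 3.2 fy 0.2 fz 5.2
114 113.8 off 3.1 lat 2.4 fy 0.8 fz 4.5
112 111.8 off 3.4 lat 1.4 fy 1.2 fz 4.8
110 109.9 off 3.7 lat 1.2 fy -0.1 fz 3.9
108 107.9 off 3.8 lat 1.6 fy 0.9 fz 5.1
106 105.9 off 4.1 lat 1.3 fy 1.5 fz 4.5
104 104.0 off 4.3 lat 2.1 fy 1.0 fz 5.0
102 101.9 off 4.6 lat 1.9 fy 1.1 fz 5.3
4.854967670085091 [539.6  86.3 102. ] [1.5 1.1 4. ] 12.6833 16.478333461912456
```

View pics/s3.png

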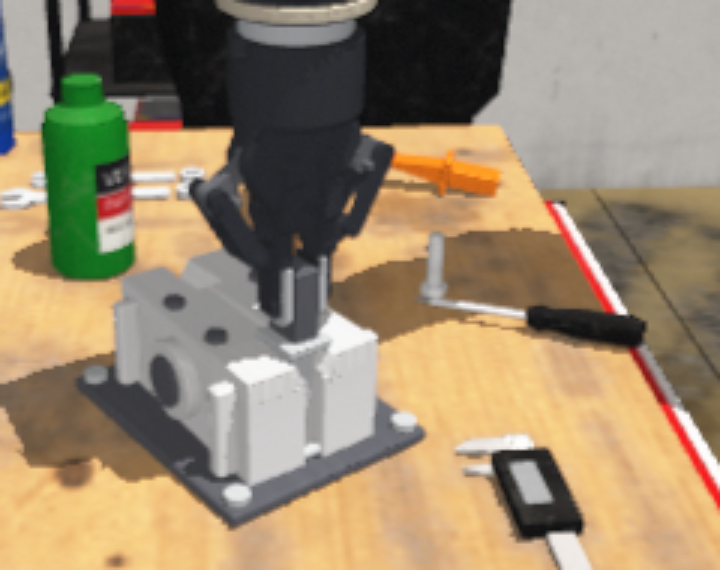

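The side view shows the wedge home in notch_a: collar just above the top at (305,345) and the seam gap open at that end at (310,400). The far half moved towards +x as expected. Next: pull out, press into notch_b, release.

Run:
```python
from plant import arm
from h import *
Q=q(TH+90)
p=arm.read_state()["tool_pos"]
arm.servo_line([p[0],p[1],180],Q,100)
s=arm.read_state();print("out",s["tool_pos"].round(1),s["ft_force"].round(1),s["width"],s["clock"])
B=C0+.5*fx-58*fy
arm.servo_line([*B,180],Q,120)
off=press(arm,B)
arm.hold(.4);s=arm.read_state();print(off,s["tool_pos"].round(1),s["ft_force"].round(1),s["clock"],s["width"])
for n in("scene","side"):
    d=arm.capture(n);np.savez(n+"4.npz",**d)
a,b=[np.load(n+"4.npz")["pixels"] for n in("scene","side")]
cv2.imwrite("pics/s4.png",np.hstack([cv2.resize(a[150:290,190:330],(400,400)),cv2.resize(b[170:310,230:370],(400,400))])[:,:,::-1])
```

```text
out [539.1  86.1 179.3] [-0.9 -0.8 -2.7] 16.618097473240166 13.6667
start [600.5 -11.9 145.9] [ 0.2  0.1 -1. ] 15.2167
144 144.5 off 0.0 lat -0.3 fy -0.2 fz -1.4
142 142.0 off -0.0 lat 0.0 fy 0.3 fz -0.3
140 139.9 off -0.0 lat -0.1 fy -0.1 fz -0.7
138 137.9 off -0.1 lat 0.4 fy 0.2 fz -0.5
136 136.0 off -0.0 lat 2.4 fy -0.9 fz -1.5
134 133.9 off 0.4 lat 2.7 fy -0.8 fz -2.0
132 131.9 off 0.8 lat 2.3 fy -0.6 fz -1.4
130 130.1 off 1.1 lat 1.5 fy 0.2 fz 1.8
128 128.1 off 1.3 lat -0.0 fy -0.2 fz 4.8
126 126.1 off 1.3 lat 1.3 fy -0.8 fz 5.1
124 124.1 off 1.5 lat 0.8 fy -0.7 fz 4.5
122 122.1 off 1.7 lat 1.8 fy -0.6 fz 5.4
120 120.1 off 1.9 lat 2.3 fy -0.7 fz 5.3
118 118.1 off 2.3 lat 1.5 fy -1.0 fz 5.3
116 116.1 off 2.5 lat 2.7 fy -0.5 fz 6.1
114 114.1 off 2.9 lat 2.5 fy -0.7 fz 5.8
112 112.0 off 3.3 lat 2.9 fy -1.4 fz 4.9
110 109.9 off 3.7 lat 2.5 fy -0.5 fz 5.0
108 107.9 off 4.1 lat 1.6 fy -0.6 fz 4.9
106 105.9 off 4.3 lat 1.8 fy -1.2 fz 5.3
104 103.9 off 4.6 lat 1.1 fy -0.5 fz 4.9
102 101.9 off 4.8 lat 1.8 fy 0.3 fz 4.5
5.036127476302701 [604.8  -9.7 101.9] [2.6 0.5 3.6] 21.1167 16.901611454560726
```

View pics/s4.png

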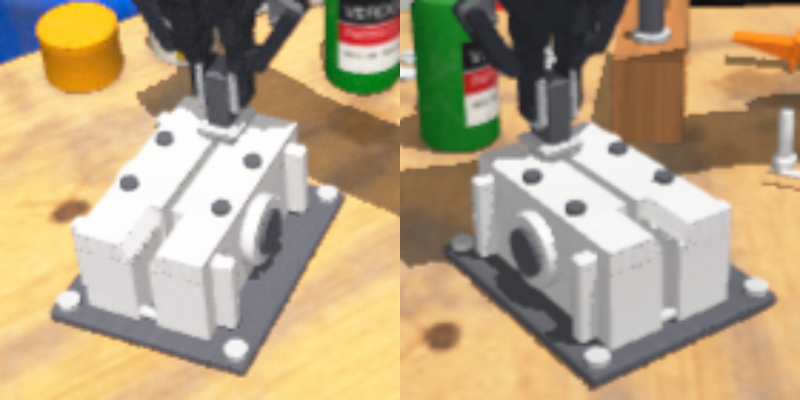

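Both views show the seam parted evenly along its length, with the wedge collar just above the top at notch_b, at (220,130) and (555,145). I'll release, lift clear and check.

Run:
```python
from plant import arm
from h import *
arm.gripper_to(45)
p=arm.read_state()["tool_pos"]
arm.servo_line([p[0],p[1],240],q(TH+90),100)
arm.hold(.5)
a=arm.capture("scene");b=arm.capture("side")["pixels"]
cv2.imwrite("pics/s5.png",np.hstack([cv2.resize(a["pixels"][150:290,190:330],(400,400)),cv2.resize(b[170:310,230:370],(400,400))])[:,:,::-1])
P=cloud(a)[120:300,190:340].reshape(-1,3);P=P[(np.hypot(*(P[:,:2]-[604,-10]).T)<40)]
m=P[(P[:,2]>100)&(P[:,2]<150)];print(rect(m),m[:,2].max())
s=arm.read_state();print(s["clock"],s["tool_pos"].round(1),s["ft_force"].round(1),s["width"])
```

```text
([array([603.7,  -9.1]), array([19.4, 29.6]), np.float64(34.2)], 254) 136.88207932951218
23.7333 [604.3  -9.7 240. ] [-0.6  0.2  0.4] 44.76502281060557
```

View pics/s5.png

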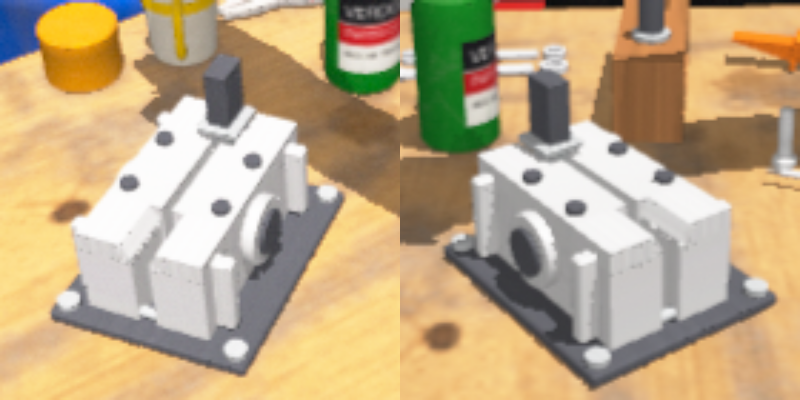

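The wedge stands upright in notch_b, at (222,90) and (548,105), with its top at about 136 mm, so its point is about 55 mm deep. The halves are evenly parted and the punch is still in the stand.

```bash
python3 -c "
from plant import arm
print(arm.hand_in())"
```

```text
the job is handed in; nothing more can be done
None
```

I parted both ends of the seam evenly with the wedge and let it go standing upright in notch_b, about 55 mm deep. The punch stayed in the stand, and the job was handed in at about 24 s; the hand-in gave no verdict.

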